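# Turn a laptop circuit board chips-up

## Robot

A 6-joint arm with a two-finger parallel gripper is mounted at the origin on the work surface. World frame = base frame: x ahead of the robot, y to its left, z up, the work surface at z = 0. Lengths are in m, angles in rad, forces in N, time in s.
With the tool pointing down it reaches from about 0.15 to 0.775 m from the base axis. Payload 6.1 kg.
Tool frame: the origin (TCP) lies at the centre of the arm's flange, where the gripper is bolted on; the fingertips stand 173 mm ahead of it and the grasp point (between the pads) lies arm.hold_point_z ahead of it (arm.hold_point_z is the distance from the TCP to the grasp point, in m); z points along the fingers, y is the line along which they close (so a half turn about z gives the same grasp; the last joint's range is limited). The gripper opens to 85 mm and grips with 20 to 120 N. Pads are 22 mm wide; open, the fingers measure 114 mm over their backs; the gripper's body (76 mm by 85 mm) begins 54 mm behind the grasp point. The pads swing forward as they close: fully open they stand 13 mm farther back than shut.
Start: joints at [-1.304, 0.126, -0.04, 1.405, 0, 1.571], TCP at [0.138, -0.506, 0.405] pointing down, gripper open.
Joint ranges: [-2.72, 2.72], [-0.95, 1.95], [-1.27, 1.35], [-1.78, 2.02], [-1.46, 1.47], [-3.14, 3.14]. Speed limits (rad/s): [2.39, 2.39, 3.01, 3.14, 3.14, 3.14].

## Interface

Orientations are given as a rotation vector (axis times angle).
In Python, from plant import arm gives the robot as it stands. The module is installed in compiled form; this text tells all that it offers.
- The arm moves only by the shell command python3 -m inch 'ROWS' [FORCE]. ROWS is a JSON object of lists of equal length, an entry for each row: "slide": the shift along the world's x, y, z in m, a list of three; "rot": the turn, a rotation vector about the world's x, y, z in degrees, a list of three; "jaw": the finger opening in m, from 0 to 0.0854. A call has exactly 8 rows; each row is the pose to reach, as a shift and turn from the pose commanded when the call began; what a row does not reach only later rows make up. A row lasts 1/10 s, in which the tool goes at most 50 mm and 8.59 degrees, less where a joint would pass 70% of its speed; a pose out of reach is approached as far as the arm can. A call with a gripper value outside its range is refused whole. The fingers move at their own pace and stop on an object; FORCE is the grip in N (left out, the last holds). Time passes only in rows, so rows that repeat a pose let the fingers close, or fill a call up. It gives the time, the measured TCP pose, the force, the opening and the grip force at its end, in the units of the state.
- arm.state(): the state, without advancing time (a new reading comes with each control period).
- arm.get_image(name): name is "side" or "top"; returns the picture (420x560x3 uint8, blue, green, red); there is no depth.
- arm.get_calibration(name): a dict with "camera_matrix" (3x3 intrinsics, pixels), "R" (3x3) and "t" (3): a world point X has camera coordinates R X + t. Camera axes: x right, y down, z forward; pixel columns grow to the right and rows downward; lengths in m; the calibration is good to about 2 mm. A picture is of the moment at which its call begins. get_calibration takes no time and is no camera call.
- arm.close_job(): hands the job in; it is judged then, once.
The state is a dict: "time_s": time; "joint_pos": joint angles; "qd": joint speeds; "effort": joint torques, N m; "tool_pos": TCP position; "orientation": TCP orientation; "wrist_force": force on the tool from outside, world axes, zero at the start; "wrist_torque": the same for the moment, N m; "grip_width": opening from 0.0 (shut) to 1.0 (fully open); "grasp_force": force on a finger pad.
Only numpy, scipy, OpenCV 4.12 (cv2) and the standard library are available. Lean on these libraries where they do the work, as an engineer would, in place of code of your own. Each camera call takes 0.05 s, during which the arm holds its last target. There are 200 camera calls.

## Task

The laptop circuit board lies on the blue mat with its chips hidden underneath: pick it up and prop it on the orange sloping rest, let go of it there, then take a new grip and lay it, turned over with the chips facing up, in the middle of the grey foam pad, flat and lengthwise along the pad. Set it down gently, never let it drop or slam down, and leave the other things on the bench where they are.

Things in the scene. Friction and masses are not known exactly. Their poses are not given: they have to be found in the camera images.
- board: circuit board in a black plastic edge frame, a flat slab 100 (x) x 60 (y) x 8 (z) mm, about 90 g; origin at its centre. Its +z face is the bare green solder side (dots only; up at the start), its -z face carries the black, silver and white chips (down at the start). Both faces are flat enough to lie flush; it may be held by its edges or across its 8 mm thickness.
- mat: blue mat fixed to the bench, 160 (x) x 130 (y) x 3 mm, on which the board starts; origin at the centre of its underside (bench height), z up
- pad: grey foam pad fixed to the bench, 160 (x) x 120 (y) x 10 mm, with a yellow outline 112 x 72 mm in its middle; origin at the centre of its underside (bench height), so its top is at z = 10 mm; x is its length, z up
- rest: fixed sloping rest. Steel foot 120 x 90 x 8 mm (x -55..65). Orange plate 62 long, 44 wide, 6 thick, going down towards +x at 50 deg from horizontal (its face looks up and to +x); at its low end a lip 64 wide stands 16 out from the face, square to it. Strut under the plate, x 0..12, 36 wide. Origin: centre of the foot's underside; x horizontal, z up.
- rest_seat (a point): point where the board's centre comes when it lies with a short edge on the lip and a face on the back plate: 50 mm up the slope from the lip and 4 mm off the plate. The board's upper 38 mm then stand free above the plate. Axes as rest.
- rest_lip (a point): middle of the inner corner between back plate and lip (30 mm above the bench). Axes as rest.
- ram_a: green memory module lying flat, 30 x 67 x 4 mm, leave alone; origin under its centre
- ram_b: second green memory module lying flat, 30 x 67 x 4 mm, leave alone; origin under its centre
- driver: screwdriver with blue handle, 150 mm long, lying; leave alone
- dish: steel screw dish, 64 mm across, 22 mm high, leave alone; origin under its centre
- spudger: yellow plastic prying bar lying flat, 12 x 130 x 6 mm, leave alone; origin under its centre
- mug: white mug, 80 mm across, 90 mm high, handle at its +y, leave alone; origin under its centre
Mind the look-alikes: they are no part of the job. What is shaped like the rest but purple is not meant. Of the things that look like the pad, take the one that is farthest from the robot's base at the start.

How it is judged:
By the outcome, as a careful person would: the job done as asked, in the order asked, and still so for the second after the job is handed in, with the robot touching nothing.
It also fails if it takes over 64 s, if anything falls off the work surface, if the arm or the gripper's body presses on something with over 40 N, if the wrist force passes 120 N, or if a joint passes its speed limit or range.

## Working session

There is one attempt and no reset: what is moved stays moved. The work goes in short steps, Python scripts to look and compute and a shell command to move; the robot and the scene stay as the last step left them, time stands still between calls to the robot, and variables do not carry over. Pictures are saved under pics/ and viewed, at most 10 in all, crops included, and the job is handed in when it is done.

```bash
mkdir -p pics
python3 - <<'E'
from plant import arm
import cv2
for n in("side","top"):
    cv2.imwrite(f"pics/{n}0.png",arm.get_image(n)); c=arm.get_calibration(n)
    print(n,c)
print(arm.state(),arm.hold_point_z)
E
```

```text
side {'camera_matrix': array([[464.46304764,   0.        , 280.4308379 ],
       [  0.        , 464.46304764, 213.02914299],
       [  0.        ,   0.        ,   1.        ]]), 'R': array([[ 9.91350298e-01, -1.31241441e-01, -5.20859484e-04],
       [-9.55090033e-02, -7.18707070e-01, -6.88722134e-01],
       [ 9.00145399e-02,  6.82814640e-01, -7.25025207e-01]]), 't': array([-0.44294983,  0.09002192,  1.39015416])}
top {'camera_matrix': array([[397.63654407,   0.        , 282.04938014],
       [  0.        , 397.63654407, 210.96949781],
       [  0.        ,   0.        ,   1.        ]]), 'R': array([[-0.09557783, -0.99541032,  0.00481447],
       [-0.97465346,  0.09259977, -0.20365634],
       [ 0.20227581, -0.02415747, -0.9790306 ]]), 't': array([0.03393319, 0.46431925, 0.90218121])}
{'time_s': 0.1, 'joint_pos': array([-1.30397116e+00,  1.26330507e-01, -4.04976737e-02,  1.40539311e+00,
        1.39216909e-05,  1.57078933e+00]), 'qd': array([ 0.00022317, -0.00130563,  0.00201221,  0.00150131,  0.00062506,
       -0.00043011]), 'effort': array([-7.84503845e-04, -4.36902416e+01,  3.53606844e+01,  1.35939565e-02,
        1.20941927e-04, -1.97193754e-05]), 'tool_pos': array([ 0.13839853, -0.50631152,  0.40400476]), 'orientation': array([-3.11227257e+00, -4.17708525e-01,  2.75929920e-04]), 'wrist_force': array([-0.10467959, -0.57276236,  0.76497368]), 'wrist_torque': array([-0.03616956,  0.01524627, -0.02650812]), 'grasp_force': 0.0, 'grip_width': 0.9983429439602693} 0.1547
```

View pics/side0.png

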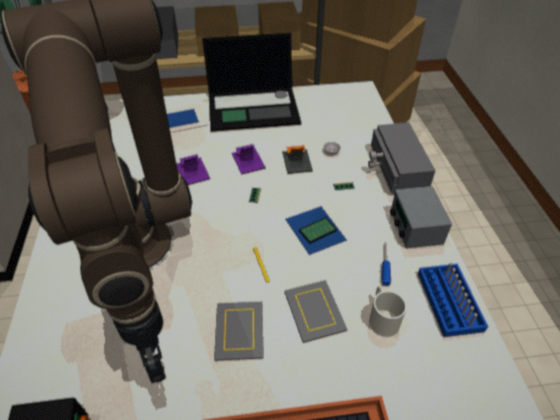

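View pics/top0.png

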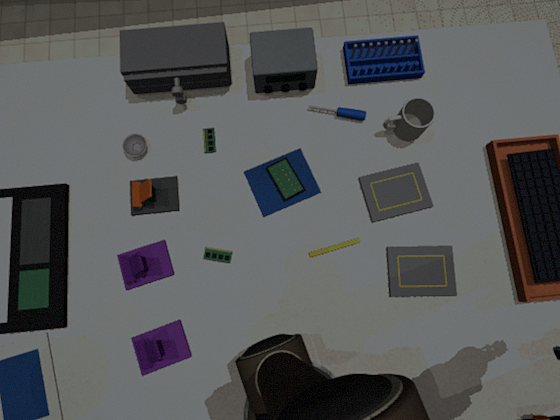

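Side view: board on the blue mat at (318,230), orange rest at (296,158), pads at (315,310) and (240,330), purple rests at (192,168) and (248,158). 
Top view: board (285,179), orange rest (155,195), pads (396,192) and (421,271), purple look-alikes (146,265) and (160,347), blue item (20,385) at bottom left. 
Candidates:
- **Board:** (285,179), the green slab on the mat. The RAM modules at (209,140) and (218,255) and the green block in the laptop (34,290) are not it.
- **Rest:** the orange one at (155,195).
- **Pad:** the farther one at top (396,192), since the base is at the bottom.

I'll check these in a crop.

Run:
```python
import cv2,numpy as np
s=cv2.imread("pics/side0.png");t=cv2.imread("pics/top0.png")
def c(im,x,y,w,h,W,H): return cv2.convertScaleAbs(cv2.resize(im[y:y+h,x:x+w],(W,H),interpolation=cv2.INTER_CUBIC),alpha=1.4)
# each tile 266x300
def row(L): return np.hstack([c(*a,264,298) for a in L])
m=np.vstack([row([(t,122,160,66,74),(t,240,145,88,99),(t,352,150,88,99)]),row([(s,264,126,66,74),(s,274,182,88,99),(s,271,262,88,99)])])
cv2.imwrite("pics/crop0.png",m)
```

```text
(no output)
```

View pics/crop0.png

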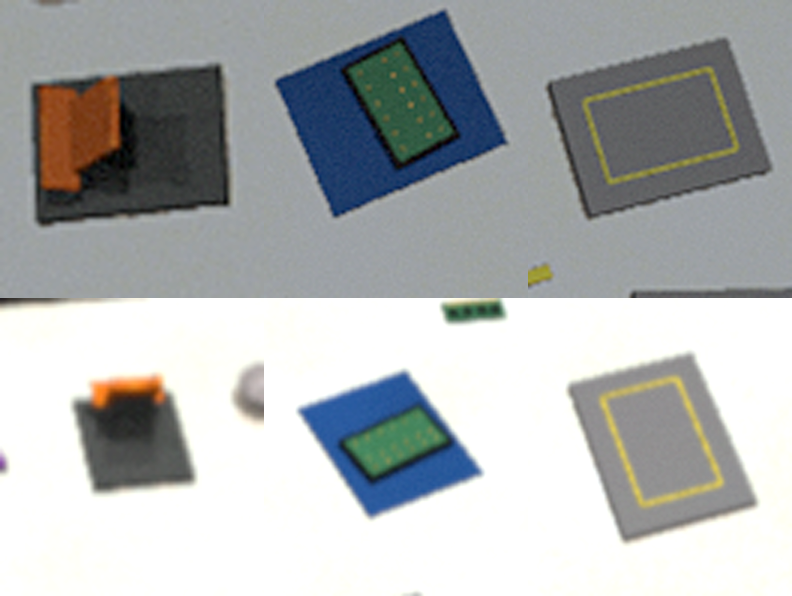

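The crops confirm the choice. The orange rest has its lip on the left, so its +x points to about world +y. The board shows its green dotted side, and the far pad has its yellow outline. Next I'll fit poses from both views.

```bash
cat > h.py <<'E'
import numpy as np,cv2
from plant import arm
from scipy.optimize import least_squares
C={n:arm.get_calibration(n) for n in("side","top")}
def proj(n,X):
    c=C[n]; return cv2.projectPoints(np.atleast_2d(np.float64(X)),cv2.Rodrigues(c["R"])[0],c["t"],c["camera_matrix"],None)[0][:,0]
def tri(pt,ps):
    P=[C[n]["camera_matrix"]@np.c_[C[n]["R"],C[n]["t"]] for n in("top","side")]
    h=cv2.triangulatePoints(P[0],P[1],np.float64(pt).T,np.float64(ps).T); return (h[:3]/h[3]).T
def uncrop(p,x0,y0,s,du,dv): p=np.float64(p)-[du,dv]; return (p+.5)/s-.5+[x0,y0]
def place(p,L):
    c,s=np.cos(p[2]),np.sin(p[2]); L=np.atleast_2d(L); return np.c_[p[0]+c*L[:,0]-s*L[:,1],p[1]+s*L[:,0]+c*L[:,1],L[:,2]]
E
python3 - <<'E'
from h import *
bt=uncrop([(343,70),(404,38),(458,135),(400,168)],240,145,3,264,0)
bs=uncrop([(420,403),(453,440),(373,478),(341,440)],274,182,3,264,298)
yt=uncrop([(584,100),(712,69),(738,150),(610,183)],352,150,3,528,0)
ys=uncrop([(682,377),(721,484),(642,506),(600,397)],271,262,3,528,298)
for nm,a,b in(("board",bt,bs),("pad",yt,ys)):
    X=tri(a,b); print(nm,X.round(4).tolist(),X.mean(0).round(4))
def fit(a,b,L,g):
    f=lambda p:np.r_[proj("top",place(p,L))-a,proj("side",place(p,L))-b].ravel()
    r=least_squares(f,g,loss="soft_l1");print(r.x.round(4),np.degrees(r.x[2]).round(2),np.abs(r.fun).max().round(2),r.fun.reshape(-1,2).round(1).tolist());return r.x
# board: order: 0:+y end; long edge 0-3
X=tri(bt,bs);d=X[0]-X[3]+X[1]-X[2]
L=np.array([(.05,.03,.011),(.05,-.03,.011),(-.05,-.03,.011),(-.05,.03,.011)])
b=fit(bt,bs,L,[*X.mean(0)[:2],np.arctan2(d[1],d[0])])
X=tri(yt,ys);d=X[0]-X[1]+X[3]-X[2]
L=np.array([(.056,-.036,.01),(-.056,-.036,.01),(-.056,.036,.01),(.056,.036,.01)])
pd=fit(yt,ys,L,[*X.mean(0)[:2],np.arctan2(d[1],d[0])])
# rest
tt=uncrop([(33,85),(220,65),(228,203),(38,222),(118,77),(120,150),(77,92),(79,177)],122,160,4,0,0)
ss=uncrop([(74,402),(193,482),(96,491)],264,126,4,0,298)
def R(p):
    l=p[3];
    T=[(.065,-.045,.008),(-.055,-.045,.008),(-.055,.045,.008),(.065,.045,.008),(l-.0399,-.022,.0775),(l-.0399,.022,.0775),(l,-.032,.03),(l,.032,.03)]
    S=[(.065,.045,.008),(-.055,-.045,0),(-.055,.045,0)]
    return proj("top",place(p,T)),proj("side",place(p,S))
f=lambda p:np.r_[R(p)[0]-tt,R(p)[1]-ss].ravel()
r=least_squares(f,[.45,.28,1.5,.03],loss="soft_l1");print("rest",r.x.round(4),r.fun.reshape(-1,2).round(1).tolist())
np.save("fit.npy",[list(b)+[0],list(pd)+[0],r.x])
# overlay
def seg(n,im,P,s,o,closed=True):
    q=((proj(n,P)-o+.5)*s-.5); cv2.polylines(im,[np.int32(np.round(q*8))],closed,(0,0,255),1,cv2.LINE_AA,3)
l=r.x[3];up=np.array([-.643,0,.766]);no=np.array([.766,0,.643]);c=np.array([l,0,.03]);yv=np.array([0,1,0])
foot=[np.array([(.065,-.045,z),(-.055,-.045,z),(-.055,.045,z),(.065,.045,z)]) for z in(0,.008)]
shp=[place(r.x,s) for s in foot+[np.array([c-.022*yv,c+.022*yv,c+.022*yv+.062*up,c-.022*yv+.062*up]),np.array([c-.032*yv,c+.032*yv,c+.032*yv+.016*no,c-.032*yv+.016*no])]]
B=[place(b,[(.05,.03,z),(.05,-.03,z),(-.05,-.03,z),(-.05,.03,z)]) for z in(.003,.011)]
tiles=[]
for n,os in(("top",[(122,160),(240,145)]),("side",[(264,126),(274,182)])):
    im=cv2.imread(f"pics/{n}0.png");row=[]
    for o,w,h,S in((os[0],66,74,shp),(os[1],88,99,B)):
        s=396/w; a=cv2.resize(im[o[1]:o[1]+h,o[0]:o[0]+w],(396,298*0+int(h*s)),interpolation=cv2.INTER_CUBIC)
        a=cv2.convertScaleAbs(a,alpha=1.3)
        for P in S: seg(n,a,P,s,np.array(o))
        row.append(a[:444][:300] if n=="side" else a[60:360])
    tiles.append(np.hstack(row))
cv2.imwrite("pics/ov.png",np.vstack(tiles))
E
```

```text
board [[0.5899, 0.0188, 0.0119], [0.6133, -0.0354, 0.0113], [0.5246, -0.0723, 0.0091], [0.5005, -0.021, 0.012]] [ 0.5571 -0.0275  0.0111]
pad [[0.5271, -0.24, 0.0103], [0.541, -0.3518, 0.0107], [0.4703, -0.3626, 0.009], [0.4517, -0.2514, 0.0108]] [ 0.4975 -0.3014  0.0102]
[ 0.5565 -0.0276  0.4095] 23.46 1.13 [[-0.6, -0.9], [-0.3, -1.1], [1.1, -0.3], [-0.5, -0.1], [-0.4, 0.1], [-0.1, 0.1], [-0.9, 0.5], [-1.1, 0.2]]
[ 0.497  -0.3014  1.7223] 98.68 1.84 [[0.2, -0.1], [-0.3, -0.1], [-0.1, -0.4], [-0.1, -0.7], [-1.8, 0.6], [-0.2, 0.0], [-0.5, -0.2], [0.3, 0.2]]
rest [0.544  0.2993 1.5821 0.0298] [[-0.4, -0.3], [0.4, -0.1], [0.4, -0.1], [-0.5, 0.2], [-0.2, -0.4], [0.1, -0.6], [-0.2, -1.0], [0.2, 3.0], [-0.8, -0.8], [0.1, 0.4], [-1.3, 0.6]]
```

View pics/ov.png

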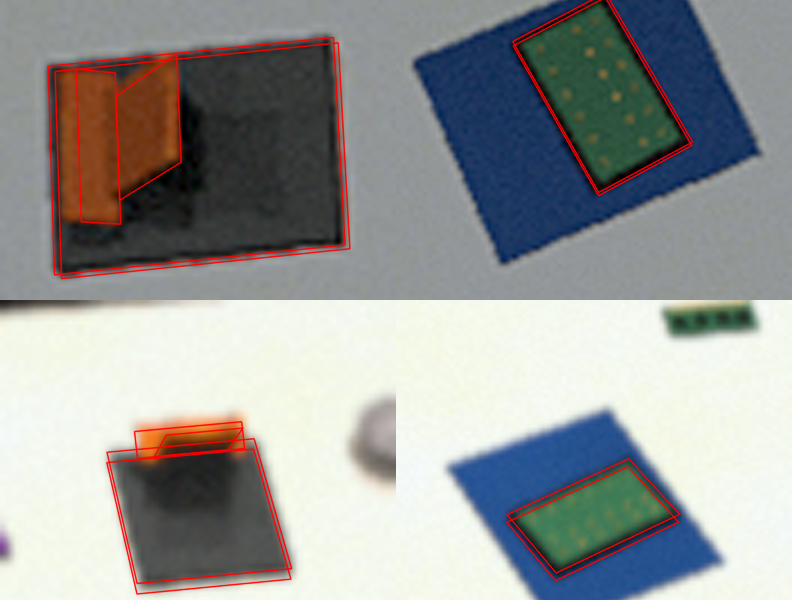

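The fit is good to about 1 px, and the triangulated heights are 11 mm for the board top and 10 mm for the pad, matching the text. The rest seat comes out at about (0.544, 0.300, 0.071).

Plan:
1. Grip the board across its long edges at the end near the robot, with the tool tilted 20°.
2. Prop it on the rest with the chips on the plate.
3. Regrip it from behind with the tool horizontal.
4. Rotate it 130° onto the pad.

```bash
cat >> h.py <<'E'
from scipy.spatial.transform import Rotation as Ro
def dirR(z,y):
    "tool frame with given z and approximate y"
    z=np.float64(z)/np.linalg.norm(z); x=np.cross(y,z); x/=np.linalg.norm(x); return np.c_[x,np.cross(z,x),z]
def delta(tcp,R,half=True):
    s=arm.state(); R0=Ro.from_rotvec(s["orientation"])
    for k in((0,1) if half else (0,)):
        Q=Ro.from_matrix(R@np.diag([-1,-1,1]) if k else R); r=(Q*R0.inv()).as_rotvec(degrees=True)
        print("slide",(np.float64(tcp)-s["tool_pos"]).round(4),"rot",r.round(2),"|",np.linalg.norm(r).round(1))
def st():
    s=arm.state(); print("t",round(s["time_s"],2),"tcp",s["tool_pos"].round(4),"R",np.round(s["orientation"],3),"F",s["wrist_force"].round(1),"w",round(s["grip_width"],3),"g",round(s["grasp_force"],1),"q",s["joint_pos"].round(2))
E
python3 - <<'E'
from h import *
a=np.radians(23.46);bx=np.array([np.cos(a),np.sin(a),0]);by=np.array([-bx[1],bx[0],0])
t=np.radians(20);z=np.sin(t)*bx-[0,0,np.cos(t)]
P=np.array([.5565,-.0276,.007])-.025*bx
print(P,z);delta(P-.16*z+[0,0,.06],dirR(z,by))
E
```

```text
[ 0.53356654 -0.03755272  0.007     ] [ 0.31374815  0.13616121 -0.93969262]
slide [ 0.345   0.447  -0.1867] rot [  28.2    10.04 -169.31] | 171.9
slide [ 0.345   0.447  -0.1867] rot [  6.56 -18.91   8.07] | 21.6
```

```bash
python3 -m inch '{"slide":[[0.345,0.447,-0.1],[0.345,0.447,-0.1],[0.345,0.447,-0.1],[0.345,0.447,-0.1],[0.345,0.447,-0.1],[0.345,0.447,-0.1],[0.345,0.447,-0.1],[0.345,0.447,-0.1]],"rot":[[6.56,-18.91,8.07],[6.56,-18.91,8.07],[6.56,-18.91,8.07],[6.56,-18.91,8.07],[6.56,-18.91,8.07],[6.56,-18.91,8.07],[6.56,-18.91,8.07],[6.56,-18.91,8.07]],"jaw":[0.07,0.07,0.07,0.07,0.07,0.07,0.07,0.07]}' 60
python3 - <<'E'
from h import *
st()
a=np.radians(23.46);bx=np.array([np.cos(a),np.sin(a),0]);by=np.array([-bx[1],bx[0],0])
t=np.radians(20);z=np.sin(t)*bx-[0,0,np.cos(t)]
P=np.array([.5565,-.0276,.007])-.025*bx
delta(P-.16*z+[0,0,.04],dirR(z,by))
E
```

```text
time_s: 0.9
tool_pos: [0.3796, -0.1927, 0.3345]
orientation: [-2.965, -0.614, -0.524]
wrist_force: [0.1, -0.7, 0.4]
grip_width: 0.82
grasp_force: 0.0
t 0.9 tcp [ 0.3796 -0.1927  0.3345] R [-2.965 -0.614 -0.524] F [ 0.1 -0.7  0.4] w 0.82 g 0.0 q [-0.55 -0.16 -0.49  1.03  0.28  2.21]
slide [ 0.1038  0.1334 -0.1372] rot [  56.55   24.36 -169.12] | 180.0
slide [ 0.1038  0.1334 -0.1372] rot [0.08 0.04 0.06] | 0.1
```

```bash
python3 -m inch '{"slide":[[0.03,0.04,-0.03],[0.06,0.08,-0.06],[0.08,0.1,-0.08],[0.09,0.12,-0.1],[0.1038,0.1334,-0.12],[0.1038,0.1334,-0.137],[0.1038,0.1334,-0.137],[0.1038,0.1334,-0.137]],"rot":[[0,0,0],[0,0,0],[0,0,0],[0,0,0],[0,0,0],[0,0,0],[0,0,0],[0,0,0]],"jaw":[0.07,0.07,0.07,0.07,0.07,0.07,0.07,0.07]}' 60
python3 - <<'E'
from h import *
import cv2
st()
im=[]
for n,(x,y,w,h) in(("top",(235,130,110,100)),("side",(260,170,110,100))):
    a=arm.get_image(n);im.append(cv2.convertScaleAbs(cv2.resize(a[y:y+h,x:x+w],(396,360),interpolation=cv2.INTER_CUBIC),alpha=1.3))
cv2.imwrite("pics/pre.png",np.hstack(im))
a=np.radians(23.46);bx=np.array([np.cos(a),np.sin(a),0]);by=np.array([-bx[1],bx[0],0])
t=np.radians(20);z=np.sin(t)*bx-[0,0,np.cos(t)]
P=np.array([.5565,-.0276,.007])-.025*bx
delta(P-.16*z,dirR(z,by))
E
```

```text
time_s: 1.7
tool_pos: [0.4826, -0.0612, 0.1977]
orientation: [-2.964, -0.615, -0.521]
wrist_force: [0.6, -0.1, -0.3]
grip_width: 0.823
grasp_force: 0.0
t 1.7 tcp [ 0.4826 -0.0612  0.1977] R [-2.964 -0.615 -0.521] F [ 0.6 -0.1 -0.3] w 0.823 g 0.0 q [-0.17  0.01 -0.66  0.6   0.19  2.59]
slide [ 0.0002  0.0023 -0.0416] rot [  56.64   24.34 -169.08] | 180.0
slide [ 0.0002  0.0023 -0.0416] rot [0.09 0.11 0.07] | 0.2
```

View pics/pre.png

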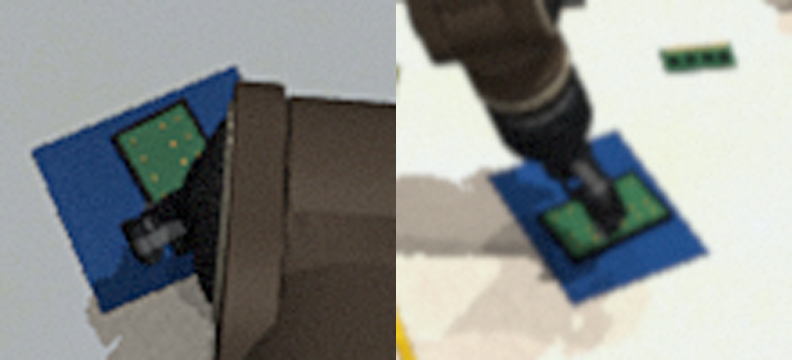

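The left finger is beside the board's long edge at (150,240) in the top crop, and the side crop shows the gripper straddling its near half. Descending.

```bash
python3 -m inch '{"slide":[[0,0.001,-0.005],[0,0.002,-0.01],[0,0.002,-0.015],[0,0.002,-0.02],[0,0.002,-0.024],[0,0.002,-0.026],[0,0.002,-0.028],[0,0.002,-0.028]],"rot":[[0,0,0],[0,0,0],[0,0,0],[0,0,0],[0,0,0],[0,0,0],[0,0,0],[0,0,0]],"jaw":[0.07,0.07,0.07,0.07,0.07,0.07,0.07,0.07]}' 60
python3 -m inch '{"slide":[[0,0,-0.001],[0,0,-0.002],[0,0,-0.003],[0,0,-0.004],[0,0,-0.005],[0,0,-0.005],[0,0,-0.005],[0,0,-0.005]],"rot":[[0,0,0],[0,0,0],[0,0,0],[0,0,0],[0,0,0],[0,0,0],[0,0,0],[0,0,0]],"jaw":[0.07,0.07,0.07,0.07,0.07,0.07,0.07,0.07]}'
```

```text
time_s: 2.6
tool_pos: [0.4828, -0.0592, 0.1697]
orientation: [-2.964, -0.615, -0.522]
wrist_force: [-0.0, -0.7, -0.2]
grip_width: 0.819
grasp_force: 0.0
time_s: 3.4
tool_pos: [0.4829, -0.0592, 0.165]
orientation: [-2.964, -0.615, -0.523]
wrist_force: [0.8, -0.1, -0.4]
grip_width: 0.816
grasp_force: 0.0
```

```bash
python3 -m inch '{"slide":[[0,0,-0.001],[0,0,-0.002],[0,0,-0.003],[0,0,-0.003],[0,0,-0.003],[0,0,-0.003],[0,0,-0.003],[0,0,-0.003]],"rot":[[0,0,0],[0,0,0],[0,0,0],[0,0,0],[0,0,0],[0,0,0],[0,0,0],[0,0,0]],"jaw":[0.07,0.07,0.07,0.07,0.07,0.07,0.07,0.07]}'
python3 -m inch '{"slide":[[0,0,-0.001],[0,0,-0.002],[0,0,-0.003],[0,0,-0.003],[0,0,-0.003],[0,0,-0.003],[0,0,-0.003],[0,0,-0.003]],"rot":[[0,0,0],[0,0,0],[0,0,0],[0,0,0],[0,0,0],[0,0,0],[0,0,0],[0,0,0]],"jaw":[0.07,0.07,0.07,0.07,0.07,0.07,0.07,0.07]}'
```

```text
time_s: 4.2
tool_pos: [0.4829, -0.0592, 0.162]
orientation: [-2.964, -0.615, -0.523]
wrist_force: [-0.2, -0.9, -0.4]
grip_width: 0.821
grasp_force: 0.0
time_s: 5.0
tool_pos: [0.483, -0.0593, 0.1607]
orientation: [-2.964, -0.615, -0.526]
wrist_force: [-10.5, -1.3, 19.5]
grip_width: 0.816
grasp_force: 9.6
```

Contact at TCP z ≈ 0.161. I'll raise 5 mm and close.

```bash
python3 -m inch '{"slide":[[0,0,0.003],[0,0,0.005],[0,0,0.005],[0,0,0.005],[0,0,0.005],[0,0,0.005],[0,0,0.005],[0,0,0.005]],"rot":[[0,0,0],[0,0,0],[0,0,0],[0,0,0],[0,0,0],[0,0,0],[0,0,0],[0,0,0]],"jaw":[0.07,0.07,0.065,0.06,0.055,0.05,0.05,0.05]}' 60
python3 -m inch '{"slide":[[0,0,0.0],[0,0,0.002],[0,0,0.006],[0,0,0.012],[0,0,0.02],[0,0,0.03],[0,0,0.04],[0,0,0.05]],"rot":[[0,0,0],[0,0,0],[0,0,0],[0,0,0],[0,0,0],[0,0,0],[0,0,0],[0,0,0]],"jaw":[0.05,0.05,0.05,0.05,0.05,0.05,0.05,0.05]}'
python3 - <<'E'
from h import *
import cv2
st()
im=[]
for n,(x,y,w,h) in(("top",(225,130,110,100)),("side",(260,150,110,100))):
    a=arm.get_image(n);im.append(cv2.convertScaleAbs(cv2.resize(a[y:y+h,x:x+w],(396,360),interpolation=cv2.INTER_CUBIC),alpha=1.3))
cv2.imwrite("pics/lift.png",np.hstack(im))
E
```

```text
time_s: 5.8
tool_pos: [0.4829, -0.0592, 0.1644]
orientation: [-2.964, -0.615, -0.524]
wrist_force: [-4.5, 0.3, 7.8]
grip_width: 0.679
grasp_force: 63.8
time_s: 6.6
tool_pos: [0.483, -0.0592, 0.2152]
orientation: [-2.964, -0.615, -0.524]
wrist_force: [0.4, 0.4, -1.2]
grip_width: 0.679
grasp_force: 64.0
t 6.6 tcp [ 0.483  -0.0592  0.2152] R [-2.964 -0.615 -0.524] F [ 0.4  0.4 -1.2] w 0.679 g 64.0 q [-0.17 -0.01 -0.64  0.64  0.19  2.59]
```

View pics/lift.png

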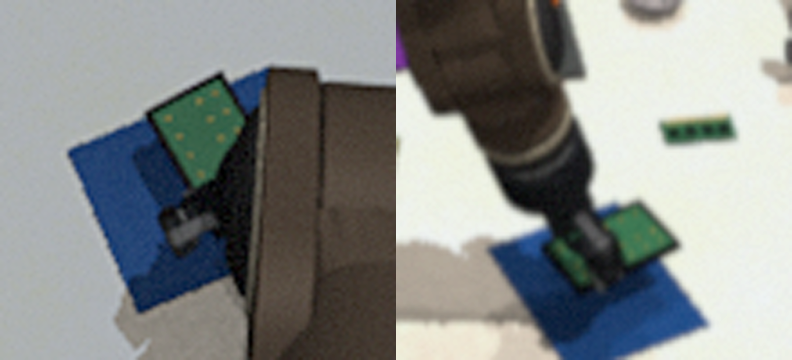

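The board is gripped and level in both views: free end at (185,90) in the top crop, (660,225) in the side crop. Computing the pose at the rest.

```bash
cat >> h.py <<'E'
def frame(x,z): x=np.array(x)/np.linalg.norm(x); return np.c_[x,np.cross(z,x),z]
def T(R,p): M=np.eye(4);M[:3,:3]=R;M[:3,3]=p;return M
yr=np.radians(90.65);rx=np.array([np.cos(yr),np.sin(yr),0]);Z=np.array([0,0,1.]);s5,c5=np.sin(np.radians(50)),np.cos(np.radians(50))
dn=c5*rx-s5*Z; nn=s5*rx+c5*Z; lip=np.array([.544,.2993,.03])+.0298*rx; seat=lip-.05*dn+.004*nn
Rrest=frame(dn,nn)
a=np.radians(23.46)
Tb0=T(frame([np.cos(a),np.sin(a),0],Z),[.5565,-.0276,.007])
Tg0=T(Ro.from_rotvec([-2.964,-.615,-.524]).as_matrix(),[.4829,-.0592,.1644])
G=np.linalg.inv(Tg0)@Tb0  # board in tool, grip 1
def cur(): s=arm.state(); return T(Ro.from_rotvec(s["orientation"]).as_matrix(),s["tool_pos"])
def dl(Tt):
    c=cur(); print("slide",(Tt[:3,3]-c[:3,3]).round(4),"rot",Ro.from_matrix(Tt[:3,:3]@c[:3,:3].T).as_rotvec(degrees=True).round(2))
E
python3 - <<'E'
from h import *
B=cur()@G; print(B.round(3)); K=[(.05,.03,.004),(.05,-.03,.004),(-.05,-.03,.004)]
W=(B[:3,:3]@np.array(K).T).T+B[:3,3]
print("top",((proj("top",W)-[225,130])*3.6).round(),"side",((proj("side",W)-[260,150])*3.6+[396,0]).round())
print(seat,lip,G.round(4))
for off in(.06,.015):
    Tt=T(Rrest,seat+off*nn-off/2*dn)@np.linalg.inv(G); print(Tt[:3,3]);dl(Tt)
E
```

```text
[[ 0.917 -0.398 -0.003  0.558]
 [ 0.398  0.917  0.001 -0.028]
 [ 0.002 -0.002  1.     0.059]
 [ 0.     0.     0.     1.   ]]
top [[143. 108.]
 [221.  67.]
 [295. 192.]] side [[637. 199.]
 [678. 243.]
 [577. 290.]]
[0.54399178 0.30002475 0.07087337] [0.54366194 0.32909808 0.03      ] [[ 9.395e-01 -0.000e+00  3.426e-01  2.130e-02]
 [-5.000e-04 -1.000e+00  1.300e-03  1.000e-04]
 [ 3.426e-01 -1.400e-03 -9.395e-01  1.753e-01]
 [ 0.000e+00  0.000e+00  0.000e+00  1.000e+00]]
[0.54259244 0.39578454 0.29495408]
slide [0.0589 0.4551 0.0788] rot [-44.37  28.89  62.61]
[0.54281943 0.37577655 0.24879264]
slide [0.0591 0.4351 0.0327] rot [-44.37  28.89  62.61]
```

```bash
python3 -m inch '{"slide":[[0.0,0.02,0.04],[0.02,0.06,0.08],[0.059,0.455,0.13],[0.059,0.455,0.13],[0.059,0.455,0.13],[0.059,0.455,0.13],[0.059,0.455,0.13],[0.059,0.455,0.13]],"rot":[[0,0,0],[0,0,0],[-44.37,28.89,62.61],[-44.37,28.89,62.61],[-44.37,28.89,62.61],[-44.37,28.89,62.61],[-44.37,28.89,62.61],[-44.37,28.89,62.61]],"jaw":[0.05,0.05,0.05,0.05,0.05,0.05,0.05,0.05]}'
python3 - <<'E'
from h import *
st(); dl(T(Rrest,seat+.06*nn-.03*dn)@np.linalg.inv(G))
E
```

```text
time_s: 7.5
tool_pos: [0.5305, 0.2917, 0.3293]
orientation: [2.453, 1.579, -0.159]
wrist_force: [0.6, -1.4, -0.9]
grip_width: 0.672
grasp_force: 64.9
t 7.5 tcp [0.5305 0.2917 0.3293] R [ 2.453  1.579 -0.159] F [ 0.6 -1.4 -0.9] w 0.672 g 64.9 q [ 0.55  0.34  0.06  1.39 -0.22  2.56]
slide [ 0.0121  0.1041 -0.0343] rot [-16.17  10.53  23.03]
```

```bash
python3 -m inch '{"slide":[[0.012,0.104,0.01],[0.012,0.104,0.01],[0.012,0.104,0.01],[0.012,0.104,0.0],[0.012,0.104,-0.02],[0.012,0.104,-0.034],[0.012,0.104,-0.034],[0.012,0.104,-0.034]],"rot":[[-16.17,10.53,23.03],[-16.17,10.53,23.03],[-16.17,10.53,23.03],[-16.17,10.53,23.03],[-16.17,10.53,23.03],[-16.17,10.53,23.03],[-16.17,10.53,23.03],[-16.17,10.53,23.03]],"jaw":[0.05,0.05,0.05,0.05,0.05,0.05,0.05,0.05]}'
python3 - <<'E'
from h import *
import cv2
st(); B=cur()@G
print("err d,n,y of board centre",(Rrest.T@(B[:3,3]-seat)).round(4))
dl(T(Rrest,seat+.06*nn-.03*dn)@np.linalg.inv(G)); dl(T(Rrest,seat+.004*nn-.004*dn)@np.linalg.inv(G))
im=[]
for n,(x,y,w,h) in(("top",(100,140,110,100)),("side",(250,90,110,100))):
    a=arm.get_image(n);im.append(cv2.convertScaleAbs(cv2.resize(a[y:y+h,x:x+w],(396,360),interpolation=cv2.INTER_CUBIC),alpha=1.3))
K=[(.05,.03,.004),(.05,-.03,.004),(-.05,-.03,.004),(-.05,.03,.004)]
W=(B[:3,:3]@np.array(K).T).T+B[:3,3]
for i,n,o in((0,"top",(100,140)),(1,"side",(250,90))): cv2.polylines(im[i],[np.int32((proj(n,W)-o+.5)*3.6-.5)],True,(255,0,255),1)
cv2.imwrite("pics/preRest.png",np.hstack(im))
E
```

```text
time_s: 8.3
tool_pos: [0.5427, 0.3932, 0.2952]
orientation: [1.922, 1.933, -0.509]
wrist_force: [-0.7, -0.2, -0.4]
grip_width: 0.676
grasp_force: 64.9
t 8.3 tcp [0.5427 0.3932 0.2952] R [ 1.922  1.933 -0.509] F [-0.7 -0.2 -0.4] w 0.676 g 64.9 q [ 0.7   0.6   0.34  1.66 -0.39  2.33]
err d,n,y of board centre [-0.0314  0.0001  0.0583]
slide [-0.0001  0.0026 -0.0002] rot [-0.13  0.07  0.32]
slide [ 0.0002 -0.0236 -0.0561] rot [-0.13  0.07  0.32]
```

View pics/preRest.png

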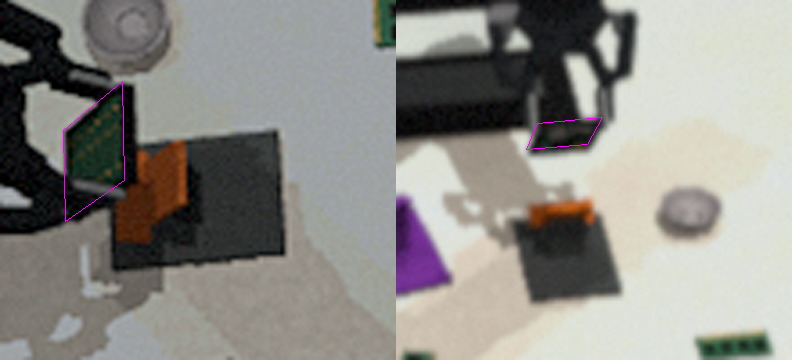

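The magenta prediction sits on the board in both views: corner (125,85) in the top crop, lower edge near y=150 in the side crop. The board is in front of the plate. Moving in.

```bash
python3 -m inch '{"slide":[[0,0,-0.01],[0,-0.006,-0.02],[0,-0.01,-0.028],[0,-0.014,-0.036],[0,-0.018,-0.044],[0,-0.021,-0.05],[0,-0.024,-0.056],[0,-0.024,-0.056]],"rot":[[0,0,0],[0,0,0],[0,0,0],[0,0,0],[0,0,0],[0,0,0],[0,0,0],[0,0,0]],"jaw":[0.05,0.05,0.05,0.05,0.05,0.05,0.05,0.05]}'
python3 - <<'E'
from h import *
st(); B=cur()@G
print("err d,y,n",(Rrest.T@(B[:3,3]-seat)).round(4))
dl(T(Rrest,seat)@np.linalg.inv(G));print(dn,nn)
E
```

```text
time_s: 9.2
tool_pos: [0.5427, 0.3696, 0.2389]
orientation: [1.922, 1.933, -0.507]
wrist_force: [0.2, 0.4, -0.4]
grip_width: 0.674
grasp_force: 65.0
t 9.2 tcp [0.5427 0.3696 0.2389] R [ 1.922  1.933 -0.507] F [ 0.2  0.4 -0.4] w 0.674 g 65.0 q [ 0.67  0.59  0.19  1.51 -0.4   2.31]
err d,y,n [-0.0034  0.0002  0.0042]
slide [ 0.0002 -0.0005 -0.0055] rot [-0.21  0.12  0.3 ]
[-0.00729204  0.64274625 -0.76604444] [-0.00869031  0.76599515  0.64278761]
```

```bash
python3 -m inch '{"slide":[[0,0.0005,-0.0006],[0,0.001,-0.0012],[0,0.0015,-0.0018],[0,0.0019,-0.0023],[0,0.0022,-0.0026],[0,0.0022,-0.0026],[0,0.0022,-0.0026],[0,0.0022,-0.0026]],"rot":[[-0.2,0.1,0.3],[-0.2,0.1,0.3],[-0.2,0.1,0.3],[-0.2,0.1,0.3],[-0.2,0.1,0.3],[-0.2,0.1,0.3],[-0.2,0.1,0.3],[-0.2,0.1,0.3]],"jaw":[0.05,0.05,0.05,0.05,0.05,0.05,0.05,0.05]}'
python3 -m inch '{"slide":[[0,-0.0008,-0.0006],[0,-0.0016,-0.0013],[0,-0.0023,-0.0019],[0,-0.0023,-0.0019],[0,-0.0023,-0.0019],[0,-0.0023,-0.0019],[0,-0.0023,-0.0019],[0,-0.0023,-0.0019]],"rot":[[0,0,0],[0,0,0],[0,0,0],[0,0,0],[0,0,0],[0,0,0],[0,0,0],[0,0,0]],"jaw":[0.05,0.05,0.05,0.05,0.05,0.05,0.05,0.05]}'
python3 - <<'E'
from h import *
st(); B=cur()@G
print("err d,y,n",(Rrest.T@(B[:3,3]-seat)).round(4))
E
```

```text
time_s: 10.0
tool_pos: [0.5427, 0.3719, 0.2365]
orientation: [1.914, 1.937, -0.511]
wrist_force: [0.5, 1.2, 1.1]
grip_width: 0.673
grasp_force: 65.3
time_s: 10.8
tool_pos: [0.5425, 0.3707, 0.2364]
orientation: [1.915, 1.939, -0.506]
wrist_force: [-2.7, 9.2, 10.1]
grip_width: 0.675
grasp_force: 66.6
t 10.8 tcp [0.5425 0.3707 0.2364] R [ 1.915  1.939 -0.506] F [-2.7  9.2 10.1] w 0.675 g 66.6 q [ 0.67  0.59  0.18  1.5  -0.41  2.3 ]
err d,y,n [-0.0007  0.0001  0.0034]
```

```bash
python3 -m inch '{"slide":[[0,0.001,0.0006],[0,0.0015,0],[0,0.002,-0.0005],[0,0.0025,-0.001],[0,0.003,-0.0016],[0,0.003,-0.0016],[0,0.003,-0.0016],[0,0.003,-0.0016]],"rot":[[0,0,0],[0,0,0],[0,0,0],[0,0,0],[0,0,0],[0,0,0],[0,0,0],[0,0,0]],"jaw":[0.05,0.05,0.05,0.05,0.05,0.05,0.05,0.05]}'
python3 - <<'E'
from h import *
import cv2
st(); B=cur()@G
print("err d,y,n",(Rrest.T@(B[:3,3]-seat)).round(4),"F",(Rrest.T@arm.state()["wrist_force"]).round(1))
im=[]
for n,(x,y,w,h) in(("top",(100,140,110,100)),("side",(250,100,110,100))):
    a=arm.get_image(n);im.append(cv2.convertScaleAbs(cv2.resize(a[y:y+h,x:x+w],(396,360),interpolation=cv2.INTER_CUBIC),alpha=1.3))
cv2.imwrite("pics/onRest.png",np.hstack(im))
E
```

```text
time_s: 11.6
tool_pos: [0.5428, 0.373, 0.2346]
orientation: [1.914, 1.937, -0.508]
wrist_force: [-1.1, 4.0, 9.4]
grip_width: 0.677
grasp_force: 66.3
t 11.6 tcp [0.5428 0.373  0.2346] R [ 1.914  1.937 -0.508] F [-1.1  4.   9.4] w 0.677 g 66.3 q [ 0.68  0.59  0.19  1.5  -0.41  2.3 ]
err d,y,n [ 0.0017 -0.0003  0.0038] F [-4.6  1.1  9.1]
```

View pics/onRest.png

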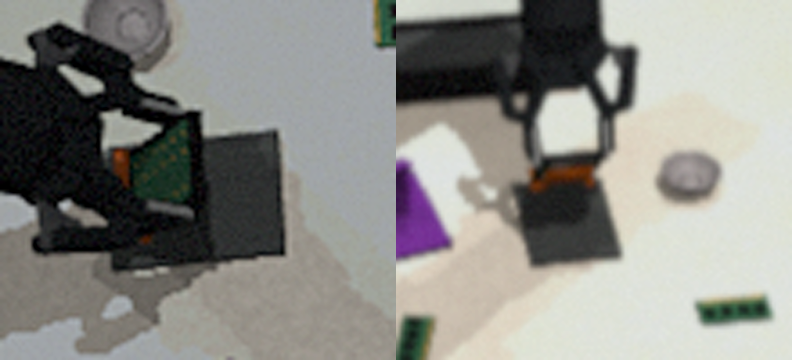

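The board lies against the plate with the lip showing at (120,165). The force looks like plate friction only, so I'll back off slightly and push on to the lip.

```bash
python3 -m inch '{"slide":[[0,0.0008,0.0006],[0,0.0012,0.0008],[0,0.0016,0.0004],[0,0.002,-0.0001],[0,0.0024,-0.0005],[0,0.0028,-0.001],[0,0.0032,-0.0015],[0,0.0032,-0.0015]],"rot":[[0,0,0],[0,0,0],[0,0,0],[0,0,0],[0,0,0],[0,0,0],[0,0,0],[0,0,0]],"jaw":[0.05,0.05,0.05,0.05,0.05,0.05,0.05,0.05]}'
python3 - <<'E'
from h import *
st(); B=cur()@G
print("err d,y,n",(Rrest.T@(B[:3,3]-seat)).round(4),"F",(Rrest.T@arm.state()["wrist_force"]).round(1))
E
```

```text
time_s: 12.5
tool_pos: [0.5426, 0.3747, 0.2333]
orientation: [1.911, 1.934, -0.513]
wrist_force: [-2.2, -0.9, 14.2]
grip_width: 0.674
grasp_force: 66.3
t 12.5 tcp [0.5426 0.3747 0.2333] R [ 1.911  1.934 -0.513] F [-2.2 -0.9 14.2] w 0.674 g 66.3 q [ 0.68  0.6   0.19  1.51 -0.41  2.31]
err d,y,n [ 0.003  -0.      0.0039] F [-11.5   2.2   8.4]
```

Lip reached: −11.5 N along the slope. Opening and retreating along the tool axis.

```bash
python3 -m inch '{"slide":[[0,0,0.0008],[0,0,0.0008],[0,0,0.0008],[0,0,0.0008],[0,0,0.0008],[0,0,0.0008],[0,0,0.0008],[0,0,0.0008]],"rot":[[0,0,0],[0,0,0],[0,0,0],[0,0,0],[0,0,0],[0,0,0],[0,0,0],[0,0,0]],"jaw":[0.058,0.061,0.063,0.065,0.068,0.072,0.075,0.075]}' 20
python3 -m inch '{"slide":[[0,0.004,0.007],[0,0.009,0.015],[0,0.015,0.026],[0,0.025,0.043],[0,0.04,0.07],[0,0.06,0.1],[0,0.08,0.14],[0,0.08,0.18]],"rot":[[0,0,0],[0,0,0],[0,0,0],[0,0,0],[0,0,0],[0,0,0],[0,0,0],[0,0,0]],"jaw":[0.075,0.075,0.075,0.075,0.075,0.075,0.075,0.075]}'
python3 - <<'E'
from h import *
import cv2
st()
im=[]
for n,(x,y,w,h) in(("top",(115,145,77,70)),("side",(255,110,77,70))):
    a=arm.get_image(n);cv2.imwrite(f"pics/{n}_rest.png",a);im.append(cv2.convertScaleAbs(cv2.resize(a[y:y+h,x:x+w],(396,360),interpolation=cv2.INTER_CUBIC),alpha=1.4))
B=T(Rrest,seat+.0028*dn+.0038*nn)
W=(B[:3,:3]@np.array([(.05,.03,.004),(.05,-.03,.004),(-.05,-.03,.004),(-.05,.03,.004)]).T).T+B[:3,3]
for i,n,o in((0,"top",(115,145)),(1,"side",(255,110))): cv2.polylines(im[i],[np.int32((proj(n,W)-o+.5)*360/70-.5)],True,(255,0,255),1)
cv2.imwrite("pics/rel.png",np.hstack(im))
E
```

```text
time_s: 13.3
tool_pos: [0.5427, 0.3757, 0.2321]
orientation: [1.914, 1.937, -0.512]
wrist_force: [0.1, -0.4, -0.1]
grip_width: 0.878
grasp_force: 0.0
time_s: 14.1
tool_pos: [0.5405, 0.4562, 0.4106]
orientation: [1.913, 1.94, -0.501]
wrist_force: [-16.3, -19.0, -4.8]
grip_width: 0.88
grasp_force: 0.0
t 14.1 tcp [0.5405 0.4562 0.4106] R [ 1.913  1.94  -0.501] F [-16.3 -19.   -4.8] w 0.88 g 0.0 q [ 0.76  0.74  0.82  2.02 -0.38  2.39]
```

View pics/rel.png

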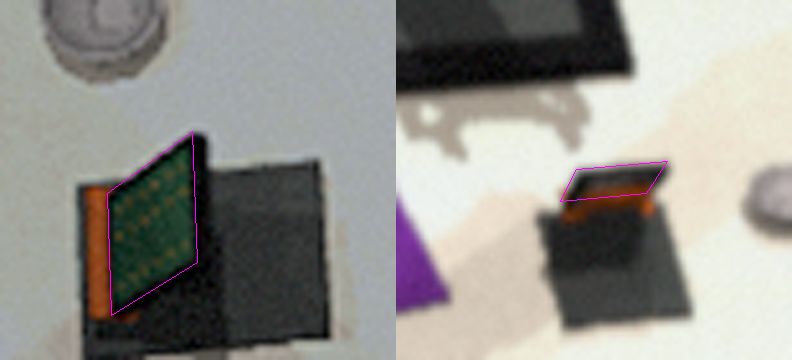

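The board is propped on the rest and released, with the magenta prediction on its outline at (110–197, 133–315) in the top crop and its back and upper edge at (575–667, 165) in the side crop. Now the regrip from behind, tool about 15° below horizontal.

```bash
cat >> h.py <<'E'
Brest=T(Rrest,seat+.0028*dn+.0038*nn)
th=np.radians(125); zt=np.array([np.sin(th),0,-np.cos(th)]); yt=np.array([0,-1.,0])
Tt2=T(np.c_[np.cross(yt,zt),yt,zt],[-.158,0,-.1013])  # tool in board, grip 2
E
python3 - <<'E'
from h import *
G2=Brest@Tt2; print(G2.round(4)); 
P=G2.copy();P[:3,3]-=.09*G2[:3,2]; print(P[:3,3]);dl(P)
E
```

```text
[[-0.0029  0.9999 -0.011   0.546 ]
 [ 0.2588  0.0113  0.9659  0.1256]
 [ 0.9659  0.     -0.2588  0.1271]
 [ 0.      0.      0.      1.    ]]
[0.54695701 0.03865828 0.15038539]
slide [ 0.0059 -0.4163 -0.2653] rot [104.3    1.98   0.63]
```

```bash
python3 -m inch '{"slide":[[0.0,-0.03,0],[0.005,-0.416,-0.03],[0.005,-0.416,-0.03],[0.005,-0.416,-0.03],[0.005,-0.416,-0.03],[0.005,-0.416,-0.03],[0.005,-0.416,-0.03],[0.005,-0.416,-0.03]],"rot":[[8,0,0],[65,1.2,0.4],[65,1.2,0.4],[65,1.2,0.4],[65,1.2,0.4],[65,1.2,0.4],[65,1.2,0.4],[65,1.2,0.4]],"jaw":[0.075,0.075,0.075,0.075,0.075,0.075,0.075,0.075]}'
python3 - <<'E'
from h import *
st();P=Brest@Tt2;P[:3,3]-=.09*P[:3,2];dl(P)
E
```

```text
time_s: 15.0
tool_pos: [0.544, 0.0725, 0.3835]
orientation: [-1.849, -1.884, -0.594]
wrist_force: [0.9, -0.3, -1.0]
grip_width: 0.876
grasp_force: 0.0
t 15.0 tcp [0.544  0.0725 0.3835] R [-1.849 -1.884 -0.594] F [ 0.9 -0.3 -1. ] w 0.876 g 0.0 q [ 0.    0.17 -0.09  1.32  0.62  1.55]
slide [ 0.003  -0.0338 -0.2331] rot [39.56  0.73 -0.31]
```

```bash
python3 -m inch '{"slide":[[0.003,-0.034,0],[0.003,-0.034,0],[0.003,-0.034,-0.04],[0.003,-0.034,-0.08],[0.003,-0.034,-0.12],[0.003,-0.034,-0.16],[0.003,-0.034,-0.2],[0.003,-0.034,-0.233]],"rot":[[39.56,0.73,-0.31],[39.56,0.73,-0.31],[39.56,0.73,-0.31],[39.56,0.73,-0.31],[39.56,0.73,-0.31],[39.56,0.73,-0.31],[39.56,0.73,-0.31],[39.56,0.73,-0.31]],"jaw":[0.075,0.075,0.075,0.075,0.075,0.075,0.075,0.075]}'
python3 - <<'E'
from h import *
st();P=Brest@Tt2;P[:3,3]-=.09*P[:3,2];dl(P);dl(Brest@Tt2)
E
```

```text
time_s: 15.8
tool_pos: [0.5478, 0.0406, 0.1475]
orientation: [-1.393, -1.408, -1.059]
wrist_force: [-0.1, 0.0, -1.9]
grip_width: 0.883
grasp_force: 0.0
t 15.8 tcp [0.5478 0.0406 0.1475] R [-1.393 -1.408 -1.059] F [-0.1  0.  -1.9] w 0.883 g 0.0 q [-0.14  0.54 -0.32  1.22  1.26  1.04]
slide [-0.0008 -0.002   0.0029] rot [ 0.3  -0.23 -0.12]
slide [-0.0018  0.085  -0.0204] rot [ 0.3  -0.23 -0.12]
```

```bash
python3 - <<'E'
from h import *
a=cv2.imread("pics/top_rest.png");b=arm.get_image("top")
for im in(a,b):
    r=np.int32(im[160:215,125:165]);m=(r[...,1]>r[...,2]+12)&(r[...,1]>r[...,0]+4);print(m.sum(),np.argwhere(m).mean(0))
E
python3 -m inch '{"slide":[[0,0.02,-0.0035],[0,0.04,-0.0085],[-0.001,0.055,-0.012],[-0.0018,0.065,-0.015],[-0.0018,0.072,-0.0172],[-0.0018,0.078,-0.0188],[-0.0018,0.082,-0.0197],[-0.0018,0.082,-0.0197]],"rot":[[0,0,0],[0,0,0],[0.3,-0.23,-0.12],[0.3,-0.23,-0.12],[0.3,-0.23,-0.12],[0.3,-0.23,-0.12],[0.3,-0.23,-0.12],[0.3,-0.23,-0.12]],"jaw":[0.075,0.075,0.075,0.075,0.075,0.075,0.075,0.075]}'
python3 - <<'E'
from h import *
st();dl(Brest@Tt2)
E
```

```text
250 [28.528 19.42 ]
303 [28.68976898 19.34983498]
time_s: 16.65
tool_pos: [0.5464, 0.123, 0.1311]
orientation: [-1.388, -1.408, -1.069]
wrist_force: [-1.5, -0.4, 0.2]
grip_width: 0.88
grasp_force: 0.0
t 16.65 tcp [0.5464 0.123  0.1311] R [-1.388 -1.408 -1.069] F [-1.5 -0.4  0.2] w 0.88 g 0.0 q [ 0.01  0.42 -0.52  0.64  1.31  1.56]
slide [-0.0004  0.0025 -0.004 ] rot [-0.    0.19 -0.04]
```

```bash
python3 -m inch '{"slide":[[0,0.001,-0.002],[0,0.002,-0.003],[0,0.0025,-0.0035],[0,0.0025,-0.0035],[0,0.0025,-0.0035],[0,0.0025,-0.0035],[0,0.0025,-0.0035],[0,0.0025,-0.0035]],"rot":[[0,0,0],[0,0,0],[0,0,0],[0,0,0],[0,0,0],[0,0,0],[0,0,0],[0,0,0]],"jaw":[0.072,0.07,0.068,0.066,0.064,0.062,0.06,0.058]}' 80
python3 - <<'E'
from h import *
st();dl(Brest@Tt2)
E
python3 -m inch '{"slide":[[0,0,0],[0,0,0],[0,0,0],[0,0,0],[0,0,0],[0,0,0],[0,0,0],[0,0,0]],"rot":[[0,0,0],[0,0,0],[0,0,0],[0,0,0],[0,0,0],[0,0,0],[0,0,0],[0,0,0]],"jaw":[0.05,0.05,0.05,0.05,0.05,0.05,0.05,0.05]}' 80
python3 - <<'E'
from h import *
st();dl(Brest@Tt2)
E
```

```text
time_s: 17.45
tool_pos: [0.5466, 0.1249, 0.1268]
orientation: [-1.389, -1.407, -1.07]
wrist_force: [-2.2, -3.2, 3.1]
grip_width: 0.68
grasp_force: 27.6
t 17.45 tcp [0.5466 0.1249 0.1268] R [-1.389 -1.407 -1.07 ] F [-2.2 -3.2  3.1] w 0.68 g 27.6 q [ 0.01  0.43 -0.53  0.61  1.31  1.58]
slide [-0.0006  0.0007  0.0003] rot [-0.06  0.16  0.03]
time_s: 18.25
tool_pos: [0.5465, 0.1248, 0.1272]
orientation: [-1.388, -1.406, -1.071]
wrist_force: [-4.0, -6.2, 5.4]
grip_width: 0.648
grasp_force: 82.6
t 18.25 tcp [0.5465 0.1248 0.1272] R [-1.388 -1.406 -1.071] F [-4.  -6.2  5.4] w 0.648 g 82.6 q [ 0.01  0.42 -0.53  0.61  1.31  1.58]
slide [-0.0006  0.0008 -0.0001] rot [-0.12  0.17  0.05]
```

```bash
python3 -m inch '{"slide":[[0,0,0.003],[0,0,0.008],[0,0,0.016],[0,0,0.03],[0,0,0.045],[0,0,0.06],[0,0,0.075],[0,0,0.085]],"rot":[[0,0,0],[0,0,0],[0,0,0],[0,0,0],[0,0,0],[0,0,0],[0,0,0],[0,0,0]],"jaw":[0.05,0.05,0.05,0.05,0.05,0.05,0.05,0.05]}' 80
python3 - <<'E'
from h import *
st()
H=np.linalg.inv(Brest@Tt2) # ideal
Tg=T(Ro.from_rotvec([-1.388,-1.406,-1.071]).as_matrix(),[.5465,.1248,.1272]); G2=np.linalg.inv(Tg)@Brest
np.save("G2.npy",G2); B=cur()@G2; print(B.round(3))
im=arm.get_image("top");cv2.imwrite("pics/l2.png",im)
W=lambda k:(B[:3,:3]@np.array(k).T).T+B[:3,3]
q=proj("top",W([(.047,.027,.004),(.047,-.027,.004),(-.047,-.027,.004),(-.047,.027,.004)]));print(q.round(1).tolist())
pm=np.zeros(im.shape[:2],np.uint8);cv2.fillPoly(pm,[np.int32(q.round())],1)
r=np.int32(im);g=((r[...,1]>r[...,2]+12)&(r[...,1]>r[...,0]+4))
x0,y0=q.min(0).astype(int)-15;x1,y1=q.max(0).astype(int)+15
w=g[y0:y1,x0:x1];p=pm[y0:y1,x0:x1]>0
print("green",w.sum(),"pred",p.sum(),"both",(w&p).sum(),np.argwhere(w).mean(0)[::-1]+[x0,y0],np.argwhere(p).mean(0)[::-1]+[x0,y0])
for n,a in(("w",w),("p",p)): print(n,np.argwhere(a).min(0),np.argwhere(a).max(0))
E
```

```text
time_s: 19.05
tool_pos: [0.5469, 0.1251, 0.2138]
orientation: [-1.388, -1.409, -1.071]
wrist_force: [-0.3, 0.7, -1.1]
grip_width: 0.646
grasp_force: 84.1
t 19.05 tcp [0.5469 0.1251 0.2138] R [-1.388 -1.409 -1.071] F [-0.3  0.7 -1.1] w 0.646 g 84.1 q [ 0.01  0.32 -0.45  0.79  1.31  1.58]
[[-0.006 -1.    -0.011  0.544]
 [ 0.641 -0.012  0.767  0.305]
 [-0.767 -0.002  0.641  0.157]
 [ 0.     0.     0.     1.   ]]
[[122.9, 195.8], [122.2, 172.4], [138.0, 159.0], [139.0, 184.2]]
green 307 pred 448 both 307 [130.30944625 177.99022801] [130.55133929 177.78348214]
w [17 16] [50 31]
p [15 15] [52 32]
```

The regrip holds, and the green area seen matches the prediction. Now computing the pose over the pad.

```bash
cat >> h.py <<'E'
pr=np.radians(98.68-180)
def Bpad(h): return T(frame([np.cos(pr),np.sin(pr),0],-Z),[.497,-.3014,.014+h])
E
python3 - <<'E'
from h import *
G2=np.load("G2.npy");t=Bpad(.06)@np.linalg.inv(G2);print(t.round(3));dl(t)
E
```

```text
[[-0.09   0.988  0.125  0.474]
 [ 0.568  0.154 -0.808 -0.145]
 [-0.818 -0.001 -0.575  0.176]
 [ 0.     0.     0.     1.   ]]
slide [-0.0737 -0.2696 -0.0391] rot [-129.56  -10.5     3.98]
```

```bash
python3 -m inch '{"slide":[[0,0,0.04],[0,-0.02,0.08],[-0.02,-0.06,0.12],[-0.03,-0.1,0.14],[-0.04,-0.13,0.14],[-0.04,-0.16,0.14],[-0.04,-0.18,0.14],[-0.04,-0.2,0.14]],"rot":[[0,0,0],[-8,-0.6,0.2],[-16,-1.3,0.5],[-24,-1.9,0.7],[-32,-2.6,1],[-40,-3.2,1.2],[-48,-3.9,1.5],[-56,-4.5,1.7]],"jaw":[0.05,0.05,0.05,0.05,0.05,0.05,0.05,0.05]}'
python3 - <<'E'
from h import *
st();G2=np.load("G2.npy");t=Bpad(.06)@np.linalg.inv(G2);dl(t)
E
```

```text
time_s: 19.9
tool_pos: [0.5065, -0.0764, 0.3519]
orientation: [-1.98, -2.137, -0.374]
wrist_force: [-0.0, 0.7, -2.1]
grip_width: 0.647
grasp_force: 85.4
t 19.9 tcp [ 0.5065 -0.0764  0.3519] R [-1.98  -2.137 -0.374] F [-0.   0.7 -2.1] w 0.647 g 85.4 q [-0.23  0.13 -0.16  1.33  0.32  1.26]
slide [-0.0329 -0.0682 -0.1761] rot [-73.22  -5.84   2.59]
```

```bash
python3 -m inch '{"slide":[[0,-0.02,0],[-0.01,-0.04,0],[-0.02,-0.068,0],[-0.033,-0.068,0],[-0.033,-0.068,0],[-0.033,-0.068,-0.02],[-0.033,-0.068,-0.05],[-0.033,-0.068,-0.09]],"rot":[[-73.22,-5.84,2.59],[-73.22,-5.84,2.59],[-73.22,-5.84,2.59],[-73.22,-5.84,2.59],[-73.22,-5.84,2.59],[-73.22,-5.84,2.59],[-73.22,-5.84,2.59],[-73.22,-5.84,2.59]],"jaw":[0.05,0.05,0.05,0.05,0.05,0.05,0.05,0.05]}'
python3 - <<'E'
from h import *
st();G2=np.load("G2.npy");t=Bpad(.06)@np.linalg.inv(G2);dl(t)
E
```

```text
time_s: 20.7
tool_pos: [0.4741, -0.1428, 0.2628]
orientation: [1.551, 1.799, -0.717]
wrist_force: [1.2, -0.6, -2.8]
grip_width: 0.649
grasp_force: 85.8
t 20.7 tcp [ 0.4741 -0.1428  0.2628] R [ 1.551  1.799 -0.717] F [ 1.2 -0.6 -2.8] w 0.649 g 85.8 q [-0.11  0.   -0.61  0.66 -0.83  1.18]
slide [-0.0005 -0.0018 -0.0869] rot [-4.73 -0.17  0.14]
```

```bash
python3 -m inch '{"slide":[[0,-0.001,-0.02],[0,-0.0018,-0.045],[0,-0.0018,-0.07],[0,-0.0018,-0.09],[0,-0.0018,-0.105],[0,-0.0018,-0.115],[0,-0.0018,-0.122],[0,-0.0018,-0.122]],"rot":[[-4.7,-0.2,0.1],[-4.7,-0.2,0.1],[-4.7,-0.2,0.1],[-4.7,-0.2,0.1],[-4.7,-0.2,0.1],[-4.7,-0.2,0.1],[-4.7,-0.2,0.1],[-4.7,-0.2,0.1]],"jaw":[0.05,0.05,0.05,0.05,0.05,0.05,0.05,0.05]}'
python3 - <<'E'
from h import *
st();G2=np.load("G2.npy");dl(Bpad(.025)@np.linalg.inv(G2));B=cur()@G2
print("board",B[:3,3].round(4),"x",B[:3,0].round(3),"z",B[:3,2].round(3))
im=[]
K=lambda h:(B[:3,:3]@np.array([(.05,.03,h),(.05,-.03,h),(-.05,-.03,h),(-.05,.03,h)]).T).T+B[:3,3]
for n,o in(("top",(345,140)),("side",(265,245))):
    a=arm.get_image(n);cv2.imwrite(f"pics/{n}_p.png",a);x,y=o;a=cv2.convertScaleAbs(cv2.resize(a[y:y+100,x:x+99],(396,400),interpolation=cv2.INTER_CUBIC),alpha=1.4)
    b=a.copy()
    for h in(-.004,):cv2.polylines(b,[np.int32((proj(n,K(h))-o+.5)*4-.5)],True,(255,0,255),1)
    im.append(b)
cv2.imwrite("pics/pad.png",np.hstack(im))
E
```

```text
time_s: 21.5
tool_pos: [0.4734, -0.1447, 0.1389]
orientation: [1.499, 1.755, -0.779]
wrist_force: [-0.6, 0.1, -0.6]
grip_width: 0.649
grasp_force: 85.3
t 21.5 tcp [ 0.4734 -0.1447  0.1389] R [ 1.499  1.755 -0.779] F [-0.6  0.1 -0.6] w 0.649 g 85.3 q [-0.1   0.16 -0.79  0.29 -0.91  1.15]
slide [0.0002 0.0002 0.002 ] rot [-0.36 -0.35  0.08]
board [ 0.496  -0.301   0.0359] x [ 0.15  -0.989 -0.007] z [-0.006  0.006 -1.   ]
```

View pics/pad.png

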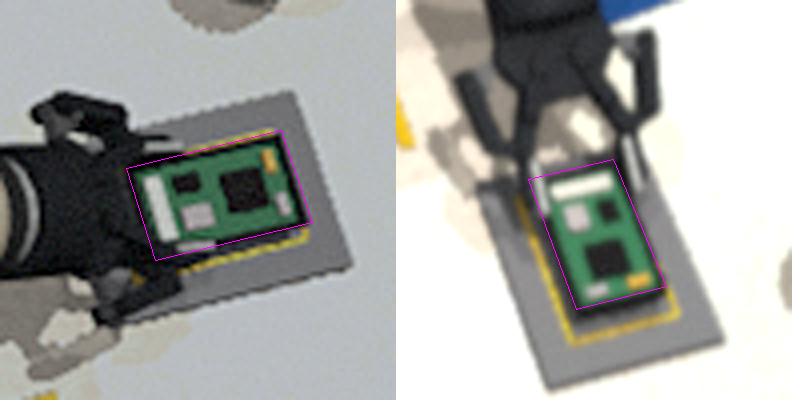

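Chips are up, and the board is centred inside the yellow outline within about 1 px, with its outline at (128–310, 130–260) in the top crop and (528–665, 160–310) in the side crop. Lowering gently.

```bash
python3 -m inch '{"slide":[[0,0,-0.003],[0,0,-0.006],[0,0,-0.009],[0,0,-0.012],[0,0,-0.015],[0,0,-0.017],[0,0,-0.019],[0,0,-0.019]],"rot":[[-0.3,-0.3,0],[-0.3,-0.3,0],[-0.3,-0.3,0],[-0.3,-0.3,0],[-0.3,-0.3,0],[-0.3,-0.3,0],[-0.3,-0.3,0],[-0.3,-0.3,0]],"jaw":[0.05,0.05,0.05,0.05,0.05,0.05,0.05,0.05]}'
python3 -m inch '{"slide":[[0,0,-0.0004],[0,0,-0.0008],[0,0,-0.0012],[0,0,-0.0016],[0,0,-0.002],[0,0,-0.002],[0,0,-0.002],[0,0,-0.002]],"rot":[[0,0,0],[0,0,0],[0,0,0],[0,0,0],[0,0,0],[0,0,0],[0,0,0],[0,0,0]],"jaw":[0.05,0.05,0.05,0.05,0.05,0.05,0.05,0.05]}'
python3 - <<'E'
from h import *
st();B=cur()@np.load("G2.npy");print("board",B[:3,3].round(4),"x",B[:3,0].round(3),"z",B[:3,2].round(3),arm.state()["wrist_torque"].round(2))
E
```

```text
time_s: 22.4
tool_pos: [0.4735, -0.1448, 0.1202]
orientation: [1.497, 1.746, -0.778]
wrist_force: [0.3, -0.0, -1.1]
grip_width: 0.651
grasp_force: 85.3
time_s: 23.2
tool_pos: [0.4737, -0.1448, 0.1186]
orientation: [1.497, 1.746, -0.778]
wrist_force: [0.8, 0.2, -0.6]
grip_width: 0.649
grasp_force: 84.8
t 23.2 tcp [ 0.4737 -0.1448  0.1186] R [ 1.497  1.746 -0.778] F [ 0.8  0.2 -0.6] w 0.649 g 84.8 q [-0.1   0.19 -0.81  0.23 -0.91  1.15]
board [ 0.4969 -0.3017  0.0167] x [ 0.149 -0.989 -0.   ] z [ 0.001  0.    -1.   ] [0.89 0.08 0.04]
```

```bash
for i in 1 2; do python3 -m inch '{"slide":[[0,0,-0.0004],[0,0,-0.0008],[0,0,-0.0012],[0,0,-0.0014],[0,0,-0.0014],[0,0,-0.0014],[0,0,-0.0014],[0,0,-0.0014]],"rot":[[0,0,0],[0,0,0],[0,0,0],[0,0,0],[0,0,0],[0,0,0],[0,0,0],[0,0,0]],"jaw":[0.05,0.05,0.05,0.05,0.05,0.05,0.05,0.05]}' | grep -E "tool_pos|force"; done; python3 -c "
from h import *
st();print(arm.state()['wrist_torque'].round(2))"
```

```text
tool_pos: [0.4737, -0.1448, 0.1175]
wrist_force: [-3.2, 2.6, 5.5]
grasp_force: 86.0
tool_pos: [0.474, -0.1449, 0.1171]
wrist_force: [-4.1, 5.3, 12.5]
grasp_force: 87.7
t 24.8 tcp [ 0.474  -0.1449  0.1171] R [ 1.496  1.742 -0.779] F [-4.1  5.3 12.5] w 0.648 g 87.7 q [-0.1   0.19 -0.81  0.22 -0.92  1.15]
[-0.63  0.47 -0.62]
```

Contact is gentle, and the moment puts it near the board's centre, so the board is flat. Relaxing, opening and backing out along the tool axis.

```bash
python3 -m inch '{"slide":[[0,0,0.001],[0,0,0.001],[0,0,0.001],[0,0,0.001],[0,0,0.001],[0,0,0.001],[0,0,0.001],[0,0,0.001]],"rot":[[0,0,0],[0,0,0],[0,0,0],[0,0,0],[0,0,0],[0,0,0],[0,0,0],[0,0,0]],"jaw":[0.054,0.057,0.06,0.062,0.064,0.067,0.07,0.073]}' 20
python3 -m inch '{"slide":[[0,0,0],[0,0,0],[-0.001,0.007,0.005],[-0.003,0.02,0.014],[-0.006,0.04,0.028],[-0.009,0.06,0.05],[-0.012,0.08,0.09],[-0.015,0.1,0.13]],"rot":[[0,0,0],[0,0,0],[0,0,0],[0,0,0],[0,0,0],[0,0,0],[0,0,0],[0,0,0]],"jaw":[0.075,0.075,0.075,0.075,0.075,0.075,0.075,0.075]}'
python3 -m inch '{"slide":[[0,0.05,0.03],[0,0.08,0.05],[0,0.08,0.05],[0,0.08,0.05],[0,0.08,0.05],[0,0.08,0.05],[0,0.08,0.05],[0,0.08,0.05]],"rot":[[0,0,0],[0,0,0],[0,0,0],[0,0,0],[0,0,0],[0,0,0],[0,0,0],[0,0,0]],"jaw":[0.075,0.075,0.075,0.075,0.075,0.075,0.075,0.075]}'
python3 - <<'E'
from h import *
st()
# fit board pose: maximise bright/dark agreement via green+chip vs frame: find green-ish blob corners in both views
for n,o in(("top",(345,140)),("side",(265,245))):
    a=arm.get_image(n);cv2.imwrite(f"pics/{n}_f.png",a);x,y=o;c=a[y:y+100,x:x+99];c=cv2.resize(c,None,fx=4,fy=4,interpolation=cv2.INTER_CUBIC)
    r=np.int32(c);m=((r[...,1]>r[...,2]+14)&(r[...,1]>r[...,0]+5)).astype(np.uint8)
    m=cv2.morphologyEx(m,cv2.MORPH_CLOSE,np.ones((25,25)));k=max(cv2.findContours(m,0,1)[0],key=cv2.contourArea)
    q=cv2.boxPoints(cv2.minAreaRect(k))/4+np.array(o)
    # pixel -> plane z=.018
    C0=C[n];d=(C0["R"].T@np.linalg.inv(C0["camera_matrix"])@np.c_[q,np.ones(4)].T).T;e=-C0["R"].T@C0["t"];X=e+d*((.018-e[2])/d[:,2])[:,None]
    print(n,X[:,:2].round(4).tolist(),"ctr",X.mean(0).round(4));
    v=X-np.roll(X,1,0);L=np.linalg.norm(v,axis=1);i=L.argmax();print("len",L.round(4),"yaw",np.degrees(np.arctan2(v[i,1],v[i,0]))%180)
E
```

```text
time_s: 25.6
tool_pos: [0.4736, -0.1448, 0.1166]
orientation: [1.497, 1.746, -0.778]
wrist_force: [-0.3, 1.1, 0.2]
grip_width: 0.854
grasp_force: 0.0
time_s: 26.4
tool_pos: [0.4579, -0.0441, 0.2478]
orientation: [1.497, 1.747, -0.779]
wrist_force: [1.6, 0.0, -0.5]
grip_width: 0.879
grasp_force: 0.0
time_s: 27.2
tool_pos: [0.4584, 0.0345, 0.2964]
orientation: [1.498, 1.746, -0.779]
wrist_force: [-0.5, -0.7, 0.6]
grip_width: 0.876
grasp_force: 0.0
t 27.2 tcp [0.4584 0.0345 0.2964] R [ 1.498  1.746 -0.779] F [-0.5 -0.7  0.6] w 0.876 g 0.0 q [ 0.29  0.12 -0.41  1.24 -0.94  1.81]
top [[0.5161, -0.2516], [0.5303, -0.3463], [0.4764, -0.3501], [0.4626, -0.2564]] ctr [ 0.4963 -0.3011  0.018 ]
len [0.0537 0.0958 0.0541 0.0947] yaw 98.54787623925314
side [[0.4655, -0.2622], [0.5214, -0.2471], [0.5319, -0.3453], [0.4788, -0.3585]] ctr [ 0.4994 -0.3033  0.018 ]
len [0.0972 0.0578 0.0988 0.0547] yaw 96.10010913035394
```

The two views put the board centre within about 3 mm of the pad centre, with yaw 98.5° in the top view against 98.7° for the pad. Handing in.

```bash
python3 -c "
from plant import arm
print(arm.close_job())"
```

```text
the job is handed in; nothing more can be done
None
```

The board was propped and released on the orange rest, regripped, and laid chips up in the middle of the far grey pad; top and side images put its centre within about 1–3 mm of the pad's, and the job was handed in at about 27 s of the 64 s allowed.

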